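# Open the push-and-turn bottle in the dental lab

### The job

Open the square solvent bottle that is clamped in the bench holder: push its child-resistant cap down hard against the spring, turn it anticlockwise and lift it off. Then set the cap down flat, open side down, in the empty half of the metal tray without dropping it, and let go. Never load the bottle's neck with more than about 36 N, and leave the other things on the counter where they are.

Things in the scene. Friction and masses are not known exactly. Their poses are not given: they have to be found in the camera images.
- cap: ribbed round grey cap, 55 mm diameter, 29 mm high, 60 g, open below (cavity 45 mm wide, 23 mm deep), on the neck of the clamped bottle. Origin at the centre of its underside, z up; three lugs inside its rim sit behind three teeth of the neck. Opening: push down, keep it pushed down, turn anticlockwise seen from above, lift. It cannot turn clockwise
- cap_top (a point): centre of the cap's top face, 29 mm above its origin. Pushed, the cap first sinks on a light spring (2 to 4 N) through a slack of 0 to 8 mm that differs from bottle to bottle and cannot be seen; then a stiff spring is felt: a step to about 11 N, then 5 N per mm. The lugs pass under the teeth some 3 mm into it: push with 25 to 28 N while turning; below about 19 N the teeth block the turn
- neck (a point): on the neck's axis, 164 mm above the bottle's origin, where the cap's underside is when locked. Kept down, the cap must turn 0.8 rad or more anticlockwise to be clear of the teeth; aim for 1.0 to 1.2 rad (the next stop is at 1.4). Let up too soon, it stays caught and can be pushed and turned again. Lift it 25 mm or more, straight up, to clear the sprung seal in the mouth
- bottle: white square bottle 80 x 80 mm, shoulder at 150 mm, paper label, in a dark steel holder (110 x 110 mm base) bolted to the counter: it cannot move or turn. Origin on the counter under the neck's axis, z up. The locked cap's top is at 193 mm; at the start the cap's x axis is along the bottle's. The neck cracks if cap and bottle press on one another with over 36 N
- tray: shallow open aluminium tray, 240 (x) x 150 (y) x 12 mm, walls and floor 3 mm, loose, 0.7 kg. Origin at the centre of its underside; a plaster model stands in its +x half, the -x half is empty
- tray_free (a point): centre of the empty half of the tray, on its floor: 58 mm from the tray's centre along its -x axis and 3 mm above its underside
- spout_bottle: bystander: loose white square bottle 74 x 74 mm with a thin pointed spout, 191 mm high in all, not in a holder; origin at the centre of its underside. It and the clamped bottle can stand on either side of the tray
- model_a: bystander: plaster dental model 45 x 60 x 24 mm, standing in the tray's +x half; origin at the centre of its underside
- model_b: bystander: plaster dental model 45 x 60 x 24 mm on the counter; origin at the centre of its underside
- mixing_bowl: bystander: dark rubber bowl, 110 mm wide, 65 mm high; origin at the centre of its underside
- jar: bystander: amber glass jar, 60 mm wide, 75 mm high; origin at the centre of its underside
- spatula: bystander: spatula lying on the counter; origin at its underside
- glove_box: bystander: cardboard box 110 x 200 x 70 mm; origin at the centre of its underside
Mind the look-alikes: they are no part of the job. What is shaped like the cap but green, orange or pink is not meant.

How it is judged:
On the way, in this order (a step that is already met when the one before it is completed fails the run):
1. the cap, still on the neck, has been pushed down and turned at least 0.75 rad out of its lock (angle between the x axis of cap and the x axis of bottle, either way round above 0.75 rad and horizontal distance between cap and bottle below 0.006 m and z of cap in the frame of bottle below 0.172 m), for 0.05 s.
2. the cap is lifted clear off the neck (z of cap in the frame of bottle above 0.19 m), for 0.05 s.
3. the cap is brought down to the tray floor (within 8 mm) while still held by the fingers (z of cap in the frame of tray below 0.011 m and horizontal distance between cap and tray_free below 0.045 m and contact force between the fingers and cap above 0.5 N), for 0.05 s.
At the end, for the whole second after the job is handed in: the cap stands flat on its open side (within 0.1 rad) on the floor of the tray's empty half (its centre within 45 mm of that half's centre), let go and at rest (horizontal distance between cap and tray_free below 0.045 m and z of cap in the frame of tray between 0.001 and 0.006 m and angle between cap's own z axis and vertical below 0.1 rad and linear speed of cap below 0.01 m/s and contact force between the fingers and cap below 0.1 N); the robot touches nothing.
It fails at once if cap and bottle press on one another with more than 36 N (contact force between cap and bottle above 36 N).
It fails at once if the tray is pushed more than 30 mm (distance of tray from where it was at the start of the episode above 0.03 m).
It fails at once if a bystander is moved more than 25 mm (distance of any of spout_bottle, model_a, model_b, mixing_bowl, jar, spatula, glove_box from where it was at the start of the episode above 0.025 m).
It also fails if it takes over 64 s, if anything falls off the work surface, if the arm or the gripper's body presses on something with over 40 N, if the wrist force passes 120 N, or if a joint passes its speed limit or range.

### The arm

A 6-joint arm with a two-finger parallel gripper is mounted at the origin on the work surface. World frame = base frame: x ahead of the robot, y to its left, z up, the work surface at z = 0. Lengths are in m, angles in rad, forces in N, time in s.
With the tool pointing down it reaches from about 0.35 to 0.775 m from the base axis. Payload 5.5 kg.
Tool frame: the origin (TCP) lies at the very end of the fingers, on their centre line; the grasp point (between the pads) lies 19 mm behind it; z points along the fingers, y is the line along which they close (so a half turn about z gives the same grasp; the last joint's range is limited). The gripper opens to 85 mm and grips with 20 to 120 N. Pads are 22 mm wide; open, the fingers measure 114 mm over their backs; the gripper's body (76 mm by 85 mm) begins 54 mm behind the grasp point. The pads swing forward as they close: fully open they stand 13 mm farther back than shut.
Start: joints at [1.052, 0.313, 0.046, 1.304, 0, 1.431], TCP at [0.213, 0.534, 0.231] pointing down, gripper open.
Joint ranges: [-2.76, 2.76], [-0.86, 1.69], [-1.03, 1.26], [-2.2, 2.34], [-1.47, 1.5], [-3.14, 3.14]. Speed limits (rad/s): [2.57, 2.57, 3.14, 3.14, 3.14, 3.14].

### API

Orientations are given as a unit quaternion [x, y, z, w].
In Python, from station import ctrl gives the robot as it stands.
- The arm moves only by the tool apply_moves, never from a script. Its arguments are lists of equal length, an entry for each row: "translation": the shift along the world's x, y, z in mm, a list of three; "turn": the turn, a rotation vector about the world's x, y, z in rad, a list of three; "gripper": the finger opening in mm, from 0 to 85.4. In form: {"translation": [[dx, dy, dz], ...], "turn": [[wx, wy, wz], ...], "gripper": [gripper, ...]}. A call has 1 to 8 rows; each row shifts and turns the commanded pose from where the row before left it; what a row does not reach is not made up. A row lasts 1/10 s, in which the tool goes at most 50 mm and 8.59 degrees, less where a joint would pass 70% of its speed; a pose out of reach is approached as far as the arm can. A call is refused whole if a number of a shift passes 50 or a number of a turn 0.15, either way. A call with a gripper value outside its range is refused whole. The fingers move at their own pace and stop on an object; "grip_force" is the grip in N (left out, the last holds). Time passes only in rows, so rows that do not move let the fingers close. It gives the time, the measured TCP pose, the force, the opening and the grip force at its end, in the units of the state.
- ctrl.state(): the state, without advancing time (a new reading comes with each control period).
- ctrl.camera(name): name is "side" or "top" or "wrist"; returns the picture (420x560x3 uint8, blue, green, red); there is no depth.
- ctrl.get_calibration(name): a dict with "vertical_fov" (degrees; the focal length in pixels is half the picture's height over the tangent of half this angle, whatever the lens; pixels are square), "cx", "cy" (the principal point, pixels), "R" (3x3) and "t" (3): a world point X has camera coordinates R X + t. Camera axes: x right, y down, z forward; pixel columns grow to the right and rows downward; lengths in m; the calibration is good to about 2 mm. A picture is of the moment at which its call begins: read the wrist's pose just before it. get_calibration takes no time and is no camera call; for the wrist camera it gives the pose at the moment of the call.
- ctrl.close_job(): hands the job in; it is judged then, once.
Trained networks look in the newest picture that a camera, given by its name, has taken for a name from the list of things; names that differ only in an ending like _2 or _b are one class to them, and where a whole thing is asked for, a point or a joint stands for the part that bears it (a point fixed in the world has none). Each returns a list of dicts, best first, with "confidence" (0 to 1); they miss things now and then, are a little off and sometimes report something else, mostly with a low value. They report only what shows in the picture. A call takes as long as a camera call. They do not tell look-alikes from the thing itself.
- ctrl.find_in(target, camera): "extent" ([left, top, width, height] in pixels, round what is visible of it).
- ctrl.masks_of(target, camera): "pixels" (420x560 bool, what is visible of it) and "extent" ([left, top, width, height] in pixels, round what is visible of it).
The state is a dict: "time_s": time; "qpos": joint angles; "qvel": joint speeds; "tau": joint torques, N m; "position": TCP position; "tcp_rot": TCP orientation; "force": force on the tool from outside, world axes, zero at the start; "moment": the same for the moment, N m; "opening": finger opening in m; "finger_force": force on a finger pad.
Only numpy, scipy, OpenCV 4.12 (cv2) and the standard library are available. Lean on these libraries where they do the work, as an engineer would, in place of code of your own. Each camera call takes 0.05 s, during which the arm holds its last target. There are 200 camera calls.

## Working session

There is one attempt and no reset: what is moved stays moved. The work goes in short steps, Python scripts to look and compute and a tool call to move; the robot and the scene stay as the last step left them, time stands still between calls to the robot, and variables do not carry over. Pictures are saved under pics/ and viewed, at most 10 in all, crops included, and the job is handed in when it is done.

Besides the shell and the picture viewer there is one more tool, called after "Request:" as name(argument=value, ...) on one line, values as JSON. apply_moves: Moves the arm, as the interface text tells. Its arguments: {"type":"object","properties":{"translation":{"type":"array"},"turn":{"type":"array"},"gripper":{"type":"array"},"grip_force":{"type":"number"}},"required":["translation","turn","gripper"]}

```bash
mkdir -p pics; ls
python3 - <<'E'
from station import ctrl
import cv2
s=ctrl.state();print(s)
for n in ("top","side"):
    im=ctrl.camera(n);cv2.imwrite(f"pics/{n}1.png",im)
    c=ctrl.get_calibration(n);print(n,c)
    for t in ("cap","bottle","tray","spout_bottle"):
        for d in ctrl.find_in(t,n)[:4]: print(t,d)
E
```

```text
pics
{'time_s': 0.0, 'qpos': array([1.05239599e+00, 3.14003765e-01, 4.49432374e-02, 1.30361381e+00,
       1.14860720e-05, 1.43120184e+00]), 'qvel': array([ 4.65731444e-04, -9.21543751e-04, -1.34837225e-03, -3.26024827e-05,
        1.99861008e-04, -1.05079789e-03]), 'tau': array([-7.91358179e-04, -4.80627036e+01,  2.98532546e+01,  1.96605118e-02,
       -2.03858294e-04, -9.83183668e-06]), 'position': array([0.21237697, 0.53376686, 0.23039236]), 'tcp_rot': array([ 1.88272453e-01,  9.82116389e-01, -8.86788622e-04, -3.08822605e-04]), 'force': array([-0.53996474, -0.12625406,  0.50696351]), 'moment': array([0.02393196, 0.03230761, 0.04586182]), 'finger_force': 0.0, 'opening': 0.08538710038609383}
top {'vertical_fov': 44.2627988838065, 'cx': 277.56299717442107, 'cy': 207.4966638375543, 'R': array([[ 0.01890069, -0.99976769, -0.01035954],
       [-0.98968866, -0.01723673, -0.1421944 ],
       [ 0.1419828 ,  0.01294029, -0.98978454]]), 't': array([0.00147843, 0.59557919, 1.36825519])}
cap {'extent': [152.6, 220.0, 15.9, 19.0], 'confidence': 0.9}
cap {'extent': [211.0, 267.4, 17.3, 25.1], 'c
[... 654 characters left out ...]
 't': array([-0.59142878,  0.12323404,  1.4400633 ])}
cap {'extent': [247.7, 159.0, 15.6, 20.1], 'confidence': 0.85}
cap {'extent': [204.7, 210.9, 14.1, 15.5], 'confidence': 0.68}
cap {'extent': [208.3, 194.2, 13.1, 16.1], 'confidence': 0.56}
cap {'extent': [295.0, 206.3, 14.5, 15.8], 'confidence': 0.54}
bottle {'extent': [237.0, 176.1, 38.5, 51.1], 'confidence': 0.78}
bottle {'extent': [199.5, 359.0, 50.2, 51.3], 'confidence': 0.45}
tray {'extent': [206.9, 238.1, 91.2, 42.7], 'confidence': 0.55}
tray {'extent': [237.9, 176.3, 38.7, 50.5], 'confidence': 0.3}
tray {'extent': [326.4, 235.2, 22.9, 69.5], 'confidence': 0.23}
spout_bottle {'extent': [205.3, 257.9, 39.5, 63.0], 'confidence': 0.96}
```

Run:
```python
import cv2
a=cv2.imread("pics/top1.png")[120:320,130:470];cv2.imwrite("pics/top1c.png",cv2.resize(a,(800,470),interpolation=cv2.INTER_CUBIC))
a=cv2.imread("pics/side1.png")[130:350,150:400];cv2.imwrite("pics/side1c.png",cv2.resize(a,(680,598),interpolation=cv2.INTER_CUBIC))
```

```text
(no output)
```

View pics/top1c.png

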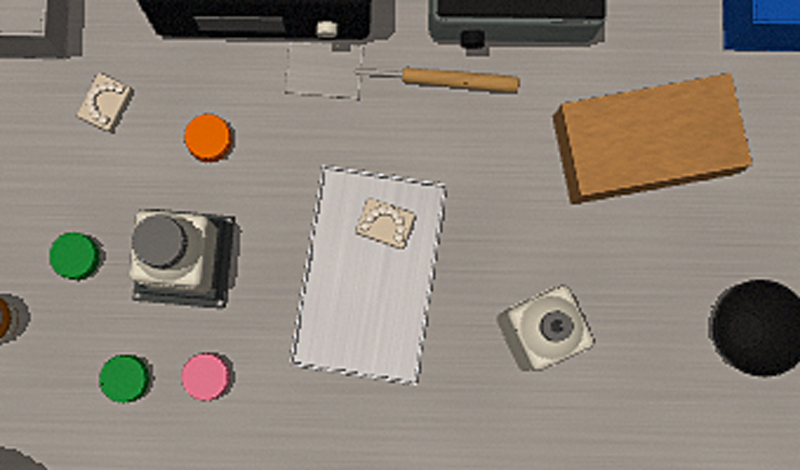

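View pics/side1c.png

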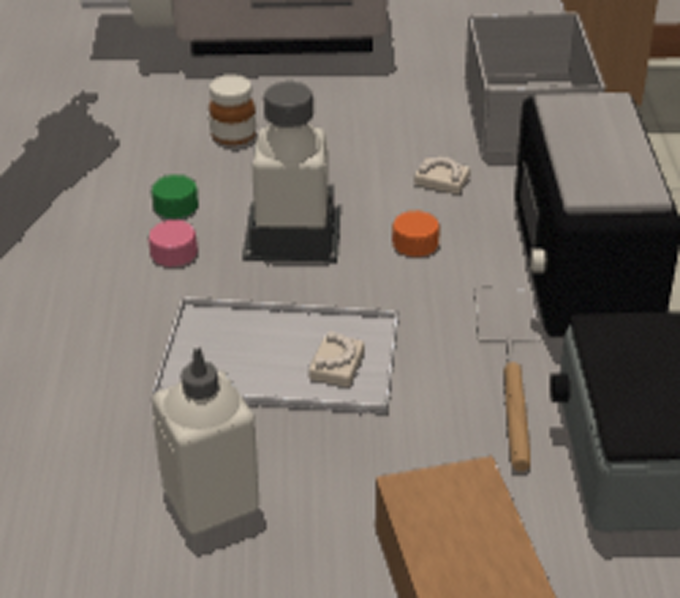

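The top view shows the clamped bottle with its grey cap at about full-picture pixel (198,223). The tray is upright in the middle with its empty half towards the robot, the spout bottle is to the right, and the coloured caps are decoys. The side view confirms this, with the cap at about (256,168).

```bash
cat > h.py <<'E'
import numpy as np, cv2
from scipy.optimize import least_squares
from station import ctrl
def K(c): 
    return 210/np.tan(np.radians(c["vertical_fov"])/2)
def proj(c,X):
    p=np.atleast_2d(X)@np.array(c["R"]).T+c["t"]; f=K(c)
    return np.c_[c["cx"]+f*p[:,0]/p[:,2], c["cy"]+f*p[:,1]/p[:,2]]
def ray(c,uv,z):
    R=np.array(c["R"]);d=R.T@np.array([(uv[0]-c["cx"])/K(c),(uv[1]-c["cy"])/K(c),1]);o=-R.T@np.array(c["t"])
    return o+d*(z-o[2])/d[2]
a=np.linspace(0,2*np.pi,72)
def cyl(x,y,z,r=.0275,h=.029):
    return np.r_[[[x+r*np.cos(t),y+r*np.sin(t),zz] for t in a for zz in (z,z+h)]]
def bbox(c,P):
    p=proj(c,P);return np.r_[p.min(0),p.max(0)]
E
python3 - <<'E'
from h import *
T=ctrl.get_calibration("top");S=ctrl.get_calibration("side")
im=cv2.imread("pics/top1.png");
def dark(im,x0,y0,x1,y1):
    c=im[y0:y1,x0:x1].astype(int); return c
# grey masks from networks
tb=[183.9,212.8,183.9+24.6,212.8+20.3]; sb=[247.7,159.0,263.3,179.1]
for zf in (False,True):
    f=lambda q:np.r_[bbox(T,cyl(q[0],q[1],q[2] if zf else .164))-tb,bbox(S,cyl(q[0],q[1],q[2] if zf else .164))-sb]
    r=least_squares(f,[.6,.25,.164]);print(r.x,r.fun.round(1))
print("top-only",ray(T,(198,222.8),.193))
cs=[ray(T,(u/2.353+130,v/2.35+120),.012) for u,v in ((322,167),(445,185),(417,383),(292,363))]
cs=np.array(cs);print(cs.round(3));c=cs.mean(0)
print("tray",c,np.linalg.norm(cs-np.roll(cs,1,0),axis=1))
d=(cs[0]+cs[1]-cs[2]-cs[3]);d/=np.linalg.norm(d);print("free",c-.058*d,"yaw",np.arctan2(d[1],d[0]))
print("spout",ray(T,(556/2.353+130,325/2.35+120),.19))
for n,u,v,z in (("bot corner",135,212,.15),):pass
# bottle shoulder square corners (approx)
for u,v,z in ((135,210,.0),(237,215,.0),(227,307,.0),(132,298,.0)): print("holder",ray(T,(u/2.353+130,v/2.35+120),z).round(3))
E
```

```text
[0.53366215 0.20889555 0.164     ] [ 0.4 -1.5  0.1  1.7 -1.4  0.5  1.5 -1.8]
[0.5338613  0.21013878 0.16086156] [ 0.2 -1.5 -0.2  1.7 -1.3  1.2  1.6 -1.2]
top-only [0.53292067 0.20305638 0.193     ]
[[ 0.646  0.044  0.012]
 [ 0.627 -0.103  0.012]
 [ 0.393 -0.072  0.012]
 [ 0.413  0.074  0.012]]
tray [ 0.51965344 -0.01454163  0.012     ] [0.23458501 0.14793624 0.23578515 0.14723593]
free [ 0.46213753 -0.0070636   0.012     ] yaw -0.12929142517413134
spout [ 0.45458867 -0.20538625  0.19      ]
holder [0.592 0.267 0.   ]
holder [0.588 0.144 0.   ]
holder [0.478 0.153 0.   ]
holder [0.486 0.266 0.   ]
```

Request:
apply_moves(translation=[[20,-20,10],[32,-33,12],[32,-33,12],[32,-33,12],[32,-33,12],[32,-33,12],[32,-33,12],[32,-33,12]], turn=[[0,0,0],[0,0,0],[0,0,0],[0,0,0],[0,0,0],[0,0,0],[0,0,0],[0,0,0]], gripper=[85,85,85,85,85,85,85,85], grip_force=110)

```text
time_s: 1.3
position: [0.4577, 0.2817, 0.3261]
tcp_rot: [0.188, 0.982, 0.0, 0.0]
force: [1.3, 0.8, -0.1]
opening: 0.0853
finger_force: 0.0
```

Request:
apply_moves(translation=[[25,-25,10],[22,-22,0],[0,0,0],[0,0,0]], turn=[[0,0,0],[0,0,0],[0,0,0],[0,0,0]], gripper=[85,85,85,85])

```text
time_s: 1.7
position: [0.5039, 0.2357, 0.335]
tcp_rot: [0.189, 0.982, 0.0, -0.0]
force: [-2.1, -0.2, 0.1]
opening: 0.0852
finger_force: 0.0
```

Run:
```python
from h import *
s=ctrl.state();print(s["time_s"],s["position"],s["tcp_rot"],s["force"],s["qpos"])
W=ctrl.get_calibration("wrist");im=ctrl.camera("wrist");cv2.imwrite("pics/w1.png",im)
print(W, proj(W,cyl(.533,.206,.164)).mean(0))
for d in ctrl.find_in("cap","wrist"): print(d)
for d in ctrl.find_in("bottle","wrist"): print(d)
```

```text
1.7 [0.50391542 0.23570274 0.33501527] [ 1.89151871e-01  9.81947771e-01  2.75038536e-05 -3.79631846e-04] [-2.13603024 -0.22216691  0.10359756] [2.92987733e-01 2.73021167e-01 2.42846534e-01 1.54126844e+00
 4.01531135e-04 6.73584337e-01]
{'vertical_fov': 58.33542289615221, 'cx': 279.0294909176528, 'cy': 209.94095055854413, 'R': array([[ 3.72165085e-01,  9.28166349e-01, -6.14954363e-04],
       [ 8.89736617e-01, -3.56567159e-01,  2.85006340e-01],
       [ 2.64314021e-01, -1.06616556e-01, -9.58525434e-01]]), 't': array([-0.4048708 , -0.43186579,  0.37199939])} [261.02548867 233.48655746]
{'extent': [340.7, 126.9, 46.0, 46.8], 'confidence': 0.98}
{'extent': [244.2, 28.8, 48.1, 52.2], 'confidence': 0.82}
{'extent': [267.1, 270.1, 40.9, 44.0], 'confidence': 0.8}
{'extent': [225.7, 199.9, 67.6, 69.9], 'confidence': 0.68}
{'extent': [171.4, 67.7, 50.6, 50.8], 'confidence': 0.56}
{'extent': [19.5, 134.6, 170.2, 191.0], 'confidence': 0.45}
```

View pics/w1.png

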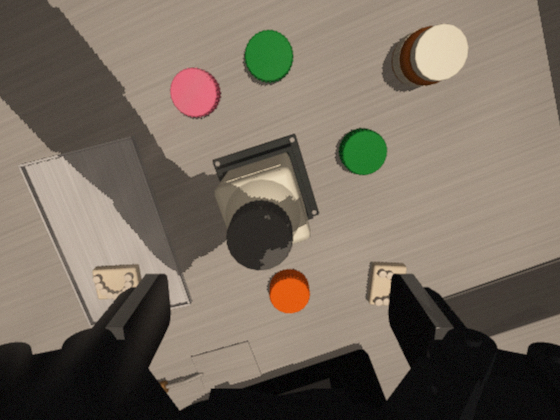

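The wrist view shows the dark grey cap, partly in shadow, at about (260,235), close to the predicted (261,233). The bottle's square sides are roughly parallel to the picture's tilted axes.

Run:
```python
from h import *
W=ctrl.get_calibration("wrist")
b=np.array([225.7,199.9,225.7+67.6,199.9+69.9])
for zf in (0,1):
    f=lambda q:bbox(W,cyl(q[0],q[1],q[2] if zf else .164))-b
    r=least_squares(f,[.53,.2,.164]);print(r.x,r.fun.round(1))
im=cv2.imread("pics/w1.png")[185:285,200:320]
g=cv2.cvtColor(im,cv2.COLOR_BGR2GRAY)
cir=cv2.HoughCircles(cv2.medianBlur(g,3),cv2.HOUGH_GRADIENT,1,50,param1=80,param2=12,minRadius=29,maxRadius=38)
print(cir+np.array([200,185,0]) if cir is not None else None)
for c in (cir[0] if cir is not None else []): print(ray(W,c[:2]+[200,185],.193))
```

```text
[0.53281423 0.20656651 0.164     ] [ 0.1 -1.3 -0.1  1.3]
[0.53459269 0.20553006 0.15848633] [ 0.7 -0.7 -0.7  0.7]
[[[259.5        235.5         34.09999847]]]
[0.52892054 0.20817523 0.193     ]
```

Request:
apply_moves(translation=[[14,-15,-35],[14,-15,-35],[0,0,0],[0,0,0]], turn=[[0,0,0],[0,0,0],[0,0,0],[0,0,0]], gripper=[85,85,85,85])

```text
time_s: 2.25
position: [0.5305, 0.2069, 0.2651]
tcp_rot: [0.188, 0.982, -0.0, -0.001]
force: [-0.2, -0.1, 0.1]
opening: 0.0848
finger_force: 0.0
```

Run:
```python
from h import *
s=ctrl.state();print(s["time_s"],s["position"],s["force"])
W=ctrl.get_calibration("wrist");im=ctrl.camera("wrist");cv2.imwrite("pics/w2.png",im)
for d in ctrl.masks_of("cap","wrist"):
    print(d["extent"],d["confidence"])
p=proj(W,cyl(.5325,.2065,.164)).round().astype(int);
q=p[1::2];o=im.copy();cv2.polylines(o,[q],True,(0,0,255),1);cv2.polylines(o,[p[::2]],True,(0,255,0),1)
cv2.imwrite("pics/w2o.png",o)
```

```text
2.25 [0.53047051 0.20689736 0.26513387] [-0.17919459 -0.0945487   0.11045815]
[169.1, 22.7, 55.9, 61.3] 0.96
[237.1, 174.8, 85.9, 93.7] 0.92
[257.2, 0.8, 56.0, 41.3] 0.85
[368.1, 98.9, 58.6, 54.9] 0.77
[279.2, 266.8, 46.7, 54.7] 0.64
```

View pics/w2o.png

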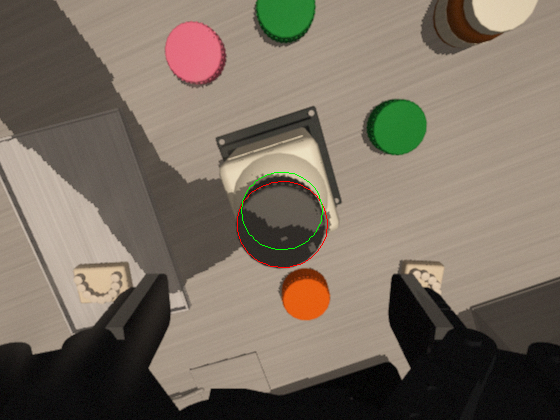

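The outlined model fits the cap to within 1–2 mm. I'll refine that with the mask.

Run:
```python
from h import *
W=ctrl.get_calibration("wrist");ctrl.camera("wrist")
ms=[d for d in ctrl.masks_of("cap","wrist") if abs(d["extent"][0]-237)<15 and abs(d["extent"][1]-175)<20]
m=ms[0]["pixels"].astype(np.uint8)
def sil(q):
    h=cv2.convexHull(proj(W,cyl(q[0],q[1],q[2])).astype(np.float32))
    M=np.zeros((420*4,560*4),np.uint8);cv2.fillPoly(M,[np.round(h*4).astype(int)],1);return cv2.resize(M.astype(np.float32),(560,420),interpolation=cv2.INTER_AREA)
from scipy.optimize import minimize
for zf in (0,1):
    g=lambda q:np.abs(sil([q[0],q[1],q[2] if zf else .164])-m).sum()
    r=minimize(g,[.532,.206,.164],method="Nelder-Mead",options=dict(initial_simplex=[[.532,.206,.164],[.536,.206,.164],[.532,.21,.164],[.532,.206,.169]]))
    print(r.x,r.fun,m.sum())
# independent: side colour edges
g=cv2.cvtColor(cv2.imread("pics/w2.png"),cv2.COLOR_BGR2GRAY)
for row in (215,225,235,245): print(row,g[row,228:246],g[row,314:334])
print([bbox(W,cyl(.5325,.2065,.164)).round(1)])
```

```text
[0.5334967  0.20540191 0.1638583 ] 384.125 6258
[0.53562233 0.20455974 0.15656045] 134.9375 6258
215 [80 78 75 77 79 75 87 95 89 61 37 40 41 45 43 43 44 43] [ 89  94  89  94  93  90  82  76  65  84 101 112 114 112 115 114 169 208
 202 201]
225 [80 78 79 80 78 80 79 71 51 39 41 42 45 46 45 45 42 41] [ 92  91  90  92  92  90  87  79  67  54  71 102 112 115 111 124 151 189
 210 205]
235 [78 79 82 78 80 81 78 77 79 66 52 44 47 45 41 44 45 42] [ 44  47  45  47  45  47  40  42  41  80 136 158 158 156 151 153 154 152
 155 156]
245 [79 70 73 80 78 80 75 81 79 79 82 80 73 55 40 42 44 46] [ 83  56  45  46  56 114 154 161 158 159 155 156 155 158 161 161 160 161
 163 158]
[array([235.2, 169.5, 325. , 263.8])]
```

Request:
apply_moves(translation=[[0,0,0],[0,0,0],[0,0,0],[0,0,0],[0,0,0],[0,0,0],[0,0,0],[0,0,0]], turn=[[0,0,-0.14],[0,0,-0.14],[0,0,-0.14],[0,0,-0.14],[0,0,-0.14],[0,0,-0.14],[0,0,-0.14],[0,0,-0.14]], gripper=[85,85,85,85,85,85,85,85])

```text
time_s: 3.25
position: [0.5319, 0.207, 0.2669]
tcp_rot: [0.683, 0.73, 0.001, 0.001]
force: [0.5, 0.4, -0.9]
opening: 0.0851
finger_force: 0.0
```

Request:
apply_moves(translation=[[0,0,0],[0,0,0],[0,0,0]], turn=[[0,0,-0.1],[0,0,0],[0,0,0]], gripper=[85,85,85])

```text
time_s: 3.55
position: [0.5318, 0.2067, 0.2663]
tcp_rot: [0.716, 0.698, 0.001, 0.0]
force: [-0.3, 1.1, -0.6]
opening: 0.0846
finger_force: 0.0
```

Run:
```python
from h import *
s=ctrl.state();print(s["time_s"],s["position"],s["force"],s["qpos"][5])
W=ctrl.get_calibration("wrist");im=ctrl.camera("wrist");cv2.imwrite("pics/w3.png",im)
print(bbox(W,cyl(.5338,.206,.164)))
for d in ctrl.masks_of("cap","wrist"):
    print(d["extent"],d["confidence"])
p=proj(W,cyl(.5338,.206,.164)).round().astype(int);
o=im.copy();cv2.polylines(o,[p[1::2]],True,(0,0,255),1);cv2.polylines(o,[p[::2]],True,(0,255,0),1)
c=p.mean(0).astype(int);print(c)
g=cv2.cvtColor(im,cv2.COLOR_BGR2GRAY)
for row in range(c[1]-10,c[1]+31,10): print(row,g[row,c[0]-55:c[0]-35],g[row,c[0]+33:c[0]+55])
cv2.imwrite("pics/w3o.png",cv2.resize(o[120:330,150:430],(800,600)))
```

```text
3.55 [0.5318357  0.20673871 0.26629507] [-0.34103036  1.06432868 -0.62910051] 1.8258487823038094
[236.81915418 168.1111287  327.12656304 262.73727555]
[110.1, 84.4, 57.1, 56.5] 0.91
[386.7, 163.4, 55.3, 56.8] 0.87
[238.0, 170.1, 87.9, 92.1] 0.69
[126.0, 176.7, 54.9, 52.7] 0.57
[282 213]
203 [149 151 114  68 116 166 187 175 145 148 152 156 163 139  80  42  63  75
  85  86] [ 92  89  87  81  70  68  79 105 142 148 140 138 152 166 137 129 149 150
 155 152 152 152]
213 [152 153 118  77 124 170 190 199 200 203 176 100  68  72  83  88  89  86
  88  89] [ 88  88  88  91  89  88  89  88  71  71 146 186 178 145  95  77  73  75
  75  75  78  81]
223 [150 151 152 125  91 101 107 112 109 163 175 103  79  85  91  87  89  86
  91  91] [ 90  91  86  87  83  88  84  90  82  65  88 147 151  99  78  74  77  77
  75  76  78  74]
233 [148 155 151 153 124  92 101 104 102 106 107 107  93  72  83  87  89  89
  85  88] [ 67  63  68  69  68  65  66  52  78 104 104 103  86  77  73  74  75  75
  78  76  79  77]
243 [147 151 149 154 152 152 150 154 146 149 142 148 147 147 145 114  73  71
  68  82] [42 45 40 47 64 78 80 75 76 75 76 76 77 77 76 76 77 79 76 79 75 73]
```

View pics/w3o.png

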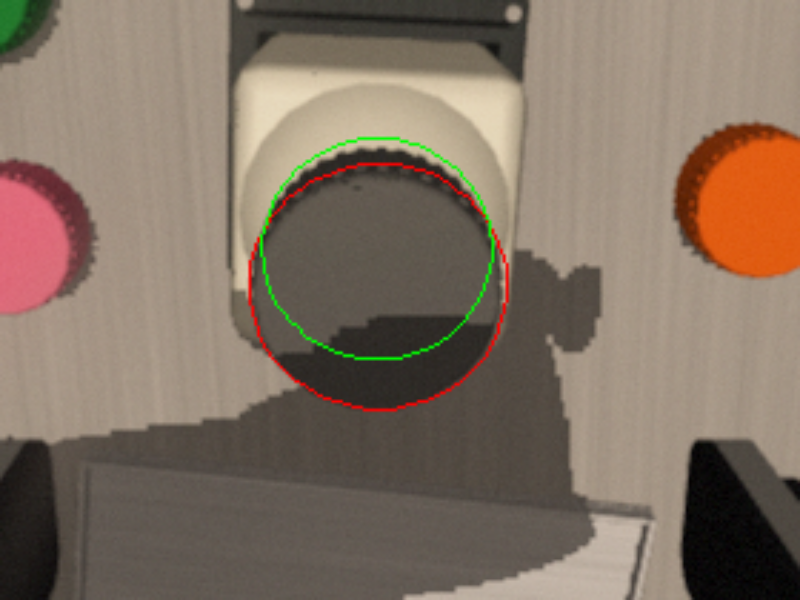

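The wrist view from the new yaw agrees: edges at columns 238 and 325 put the cap's axis at about (0.5335, 0.206). Next I descend and grip.

Request:
apply_moves(translation=[[1.5,-0.5,-25],[0,0,-35],[0,0,-25],[0,0,-10],[0,0,-2],[0,0,0],[0,0,0]], turn=[[0,0,0],[0,0,0],[0,0,0],[0,0,0],[0,0,0],[0,0,0],[0,0,0]], gripper=[85,85,85,85,85,85,85])

```text
time_s: 4.35
position: [0.5342, 0.206, 0.1699]
tcp_rot: [0.717, 0.697, 0.001, 0.001]
force: [-0.7, 0.2, 0.9]
opening: 0.0851
finger_force: 0.0
```

Request:
apply_moves(translation=[[0,0,0],[0,0,0],[0,0,0],[0,0,0]], turn=[[0,0,0],[0,0,0],[0,0,0],[0,0,0]], gripper=[60,57,57,57], grip_force=30)

```text
time_s: 4.75
position: [0.5333, 0.2058, 0.1686]
tcp_rot: [0.717, 0.697, 0.0, 0.0]
force: [0.4, -0.6, 0.0]
opening: 0.0573
finger_force: 0.0
```

Next I close gently and read the side force.

Request:
apply_moves(translation=[[0,0,0],[0,0,0],[0,0,0],[0,0,0]], turn=[[0,0,0],[0,0,0],[0,0,0],[0,0,0]], gripper=[54,50,50,50], grip_force=30)

```text
time_s: 5.15
position: [0.5332, 0.2058, 0.1685]
tcp_rot: [0.717, 0.697, 0.0, 0.0]
force: [0.2, 0.2, 0.7]
opening: 0.0522
finger_force: 32.5
```

Request:
apply_moves(translation=[[0,0,0],[0,0,0],[0,0,0]], turn=[[0,0,0],[0,0,0],[0,0,0]], gripper=[45,45,45], grip_force=100)

```text
time_s: 5.45
position: [0.5332, 0.2058, 0.1684]
tcp_rot: [0.717, 0.697, 0.0, 0.0]
force: [-0.2, 0.2, 1.0]
opening: 0.0503
finger_force: 103.2
```

Run:
```python
from h import *
im=ctrl.camera("wrist");s=ctrl.state();print(s["opening"],s["finger_force"],s["force"],s["moment"])
cv2.imwrite("pics/w4.png",im)
```

```text
0.050236092199586635 103.1587380770361 [-0.27432575  0.06526352  1.28874392] [-0.00280034  0.01305914  0.01594626]
```

View pics/w4.png

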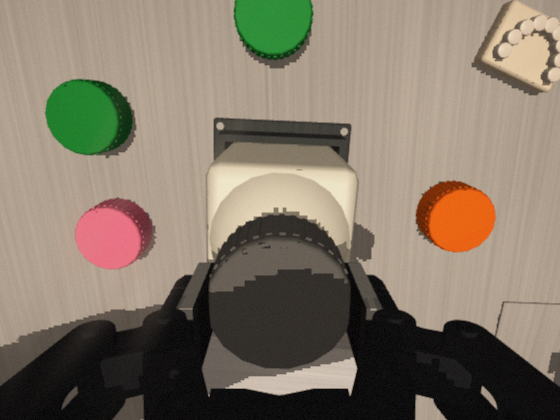

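The cap is held squarely between the pads at about (280,300), and there is no side force. Next I push down in small steps.

Request:
apply_moves(translation=[[0,0,-1],[0,0,0],[0,0,0]], turn=[[0,0,0],[0,0,0],[0,0,0]], gripper=[45,45,45])

```text
time_s: 5.8
position: [0.5332, 0.2058, 0.1673]
tcp_rot: [0.717, 0.697, 0.0, 0.0]
force: [1.1, -0.1, 2.0]
opening: 0.0502
finger_force: 103.2
```

Request:
apply_moves(translation=[[0,0,-1],[0,0,0]], turn=[[0,0,0],[0,0,0]], gripper=[45,45])

```text
time_s: 6.0
position: [0.5332, 0.2058, 0.1662]
tcp_rot: [0.717, 0.697, 0.0, 0.0]
force: [-0.8, -0.1, 1.9]
opening: 0.0506
finger_force: 103.2
```

Request:
apply_moves(translation=[[0,0,-1],[0,0,0]], turn=[[0,0,0],[0,0,0]], gripper=[45,45])

```text
time_s: 6.2
position: [0.5332, 0.2058, 0.1652]
tcp_rot: [0.717, 0.697, 0.0, 0.0]
force: [-0.2, 0.2, 1.4]
opening: 0.0502
finger_force: 103.2
```

Request:
apply_moves(translation=[[0,0,-1],[0,0,0]], turn=[[0,0,0],[0,0,0]], gripper=[45,45])

```text
time_s: 6.4
position: [0.5332, 0.2058, 0.1642]
tcp_rot: [0.717, 0.697, 0.0, 0.0]
force: [-0.6, 0.1, 2.6]
opening: 0.0501
finger_force: 103.2
```

Request:
apply_moves(translation=[[0,0,-1],[0,0,0]], turn=[[0,0,0],[0,0,0]], gripper=[45,45])

```text
time_s: 6.6
position: [0.5333, 0.2058, 0.1639]
tcp_rot: [0.717, 0.697, 0.0, 0.0]
force: [-0.7, -0.3, 4.5]
opening: 0.0502
finger_force: 103.8
```

Request:
apply_moves(translation=[[0,0,-1],[0,0,0]], turn=[[0,0,0],[0,0,0]], gripper=[45,45])

```text
time_s: 6.8
position: [0.5333, 0.2058, 0.1636]
tcp_rot: [0.717, 0.697, 0.001, 0.0]
force: [-3.3, -0.9, 9.8]
opening: 0.0501
finger_force: 104.2
```

Request:
apply_moves(translation=[[0,0,-1],[0,0,0]], turn=[[0,0,0],[0,0,0]], gripper=[45,45])

```text
time_s: 7.0
position: [0.5333, 0.2058, 0.163]
tcp_rot: [0.717, 0.697, 0.001, 0.001]
force: [-3.5, -0.6, 11.8]
opening: 0.0503
finger_force: 104.5
```

Request:
apply_moves(translation=[[0,0,-1],[0,0,0]], turn=[[0,0,0],[0,0,0]], gripper=[45,45])

```text
time_s: 7.2
position: [0.5333, 0.2058, 0.1625]
tcp_rot: [0.717, 0.697, 0.001, 0.001]
force: [-4.4, -1.3, 13.7]
opening: 0.0502
finger_force: 104.8
```

Request:
apply_moves(translation=[[0,0,-1],[0,0,0]], turn=[[0,0,0],[0,0,0]], gripper=[45,45])

```text
time_s: 7.4
position: [0.5334, 0.2058, 0.1619]
tcp_rot: [0.717, 0.697, 0.001, 0.001]
force: [-5.8, -1.3, 15.6]
opening: 0.0504
finger_force: 105.0
```

Request:
apply_moves(translation=[[-0.7,-0.1,-1],[0,0,0]], turn=[[0,0,0],[0,0,0]], gripper=[45,45])

```text
time_s: 7.6
position: [0.5334, 0.2058, 0.1615]
tcp_rot: [0.717, 0.697, 0.002, 0.001]
force: [-4.9, -2.3, 18.0]
opening: 0.0501
finger_force: 105.3
```

Request:
apply_moves(translation=[[-0.5,-0.1,-1.5],[0,0,0]], turn=[[0,0,0],[0,0,0]], gripper=[45,45])

```text
time_s: 7.8
position: [0.5334, 0.2058, 0.1608]
tcp_rot: [0.717, 0.697, 0.002, 0.002]
force: [-5.1, -2.2, 22.7]
opening: 0.0504
finger_force: 105.7
```

Request:
apply_moves(translation=[[-0.5,-0.1,-1.5],[0,0,0]], turn=[[0,0,0],[0,0,0]], gripper=[45,45])

```text
time_s: 8.0
position: [0.5334, 0.2058, 0.1601]
tcp_rot: [0.717, 0.697, 0.003, 0.002]
force: [-5.0, -1.0, 25.3]
opening: 0.0504
finger_force: 106.1
```

Request:
apply_moves(translation=[[-0.4,-0.1,-0.4],[0,0,0],[0,0,0]], turn=[[0,0,0],[0,0,0.07],[0,0,0.07]], gripper=[45,45,45])

```text
time_s: 8.3
position: [0.5338, 0.206, 0.1601]
tcp_rot: [0.665, 0.746, 0.004, 0.003]
force: [-3.1, -0.9, 24.4]
opening: 0.0505
finger_force: 106.0
```

Request:
apply_moves(translation=[[0,0,0],[0,0,0]], turn=[[0,0,0.08],[0,0,0.08]], gripper=[45,45])

```text
time_s: 8.5
position: [0.5341, 0.2062, 0.1602]
tcp_rot: [0.603, 0.797, 0.004, 0.003]
force: [-3.3, -0.7, 24.1]
opening: 0.0504
finger_force: 106.0
```

Request:
apply_moves(translation=[[-0.2,0,-0.7],[0,0,0],[0,0,0]], turn=[[0,0,0.08],[0,0,0.08],[0,0,0.08]], gripper=[45,45,45])

```text
time_s: 8.8
position: [0.5344, 0.2064, 0.16]
tcp_rot: [0.504, 0.864, 0.004, 0.004]
force: [-3.2, 0.4, 25.0]
opening: 0.0505
finger_force: 106.1
```

Request:
apply_moves(translation=[[0,0,0],[0,0,0],[0,0,0]], turn=[[0,0,0.08],[0,0,0.08],[0,0,0.08]], gripper=[45,45,45])

```text
time_s: 9.1
position: [0.5345, 0.2065, 0.16]
tcp_rot: [0.397, 0.918, 0.004, 0.004]
force: [-2.8, 0.9, 26.5]
opening: 0.0503
finger_force: 106.1
```

Request:
apply_moves(translation=[[0,0,0],[0,0,0],[0,0,0],[0,0,0],[0,0,0],[0,0,0]], turn=[[0,0,0.08],[0,0,0.08],[0,0,0.08],[0,0,0.1],[0,0,0],[0,0,0]], gripper=[45,45,45,45,45,45])

```text
time_s: 9.7
position: [0.5348, 0.2067, 0.1601]
tcp_rot: [0.237, 0.972, 0.003, 0.005]
force: [-2.2, -0.2, 25.6]
opening: 0.0502
finger_force: 106.1
```

Run:
```python
from h import *
s=ctrl.state();print(s["moment"],s["force"],s["position"],2*np.arctan2(s["tcp_rot"][1],s["tcp_rot"][0])-1.5425,s["qpos"])
```

```text
[0.14046209 0.37607696 0.10479161] [-2.2191669  -0.23952714 25.61753664] [0.53475296 0.20667421 0.16005331] 1.1208221994717067 [ 2.28408261e-01  3.29803325e-01 -1.07447104e-01  1.12169035e+00
  7.45341861e-04  7.06683133e-01]
```

Request:
apply_moves(translation=[[0.5,0,3],[0.5,0,3],[0.5,0,3],[0,0,3],[0,0,3],[0,0,0]], turn=[[0,0,0],[0,0,0],[0,0,0],[0,0,0],[0,0,0],[0,0,0]], gripper=[45,45,45,45,45,45])

```text
time_s: 10.3
position: [0.5329, 0.2055, 0.1693]
tcp_rot: [0.237, 0.971, 0.0, 0.0]
force: [4.2, 1.3, 1.9]
opening: 0.0506
finger_force: 104.3
```

Request:
apply_moves(translation=[[0.6,0.2,4],[0,0,5],[0,0,5],[0,0,0]], turn=[[0,0,0],[0,0,0],[0,0,0],[0,0,0]], gripper=[45,45,45,45])

```text
time_s: 10.7
position: [0.5324, 0.2053, 0.1837]
tcp_rot: [0.237, 0.971, -0.0, -0.0]
force: [-0.5, -0.2, -0.3]
opening: 0.0504
finger_force: 104.6
```

Request:
apply_moves(translation=[[0,0,7],[0,0,10],[0,0,10],[0,0,10],[0,0,0]], turn=[[0,0,0],[0,0,0],[0,0,0],[0,0,0],[0,0,0]], gripper=[45,45,45,45,45])

```text
time_s: 11.2
position: [0.534, 0.2058, 0.2225]
tcp_rot: [0.237, 0.971, 0.001, 0.002]
force: [-0.1, 0.6, -0.4]
opening: 0.0503
finger_force: 104.6
```

Run:
```python
from h import *
s=ctrl.state();print(s["moment"],s["force"],s["position"],s["opening"])
im=ctrl.camera("side");cv2.imwrite("pics/s2.png",cv2.resize(im[120:320,150:400],(750,600)))
for d in ctrl.find_in("tray","top")[:1]:pass
t=ctrl.camera("top");cv2.imwrite("pics/t2.png",t)
for d in ctrl.find_in("tray","top")[:2]:print(d)
```

```text
[-0.01832844 -0.01908659  0.00763537] [-0.12138729  0.59967125 -0.42397567] [0.53402583 0.2058275  0.22250159] 0.05027833160822629
{'extent': [256.7, 189.6, 64.4, 94.8], 'confidence': 0.56}
```

View pics/s2.png

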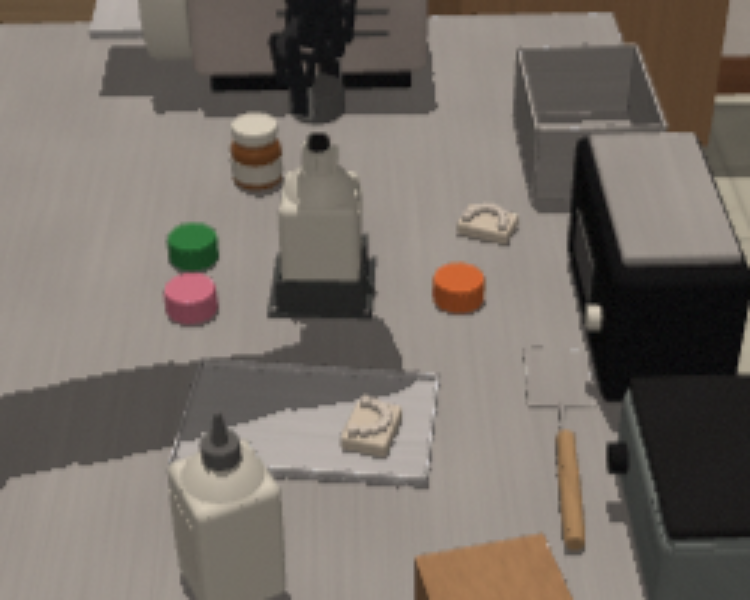

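The cap is clear of the neck and held level: the side view shows it at about (318,100) with the bare neck below at (318,150). The tray hasn't moved. Next I carry the cap over to the tray's empty half.

Request:
apply_moves(translation=[[0,0,15],[-5,-15,10],[-12,-35,0],[-13,-38,0],[-13,-38,0],[-13,-38,-5],[-11,-33,-20],[-5,-16,-30]], turn=[[0,0,0],[0,0,0],[0,0,0],[0,0,0],[0,0,0],[0,0,0],[0,0,0],[0,0,0]], gripper=[45,45,45,45,45,45,45,45])

```text
time_s: 12.2
position: [0.4607, -0.0103, 0.1912]
tcp_rot: [0.238, 0.971, -0.0, 0.002]
force: [-0.3, 0.2, -0.8]
opening: 0.0502
finger_force: 104.7
```

Request:
apply_moves(translation=[[0,0,-40],[0,0,-40],[0,0,-40],[0,0,-30],[0,0,-15],[0,0,0],[0,0,0]], turn=[[0,0,0],[0,0,0],[0,0,0],[0,0,0],[0,0,0],[0,0,0],[0,0,0]], gripper=[45,45,45,45,45,45,45])

```text
time_s: 12.9
position: [0.4607, -0.0078, 0.0255]
tcp_rot: [0.237, 0.971, -0.0, -0.0]
force: [-0.3, -0.1, 0.4]
opening: 0.05
finger_force: 104.6
```

Run:
```python
from h import *
s=ctrl.state();print(s["time_s"],s["force"],s["position"],s["tcp_rot"],s["opening"])
im=ctrl.camera("side");cv2.imwrite("pics/s3.png",cv2.resize(im[180:330,150:350],(800,600)))
S=ctrl.get_calibration("side")
cs=[ray(S,(u/2.72+150,v/2.718+130),.012) for u,v in ((182,299),(398,312),(387,410),(158,390))]
print(np.array(cs).round(3))
```

```text
12.9 [-0.29416493 -0.13231484  0.3884138 ] [ 0.46068117 -0.00778022  0.02553076] [ 2.37324488e-01  9.71430414e-01 -2.99356384e-05 -1.92720250e-04] 0.049980582901472566
[[ 0.412  0.076  0.012]
 [ 0.649  0.044  0.012]
 [ 0.628 -0.108  0.012]
 [ 0.396 -0.07   0.012]]
```

View pics/s3.png

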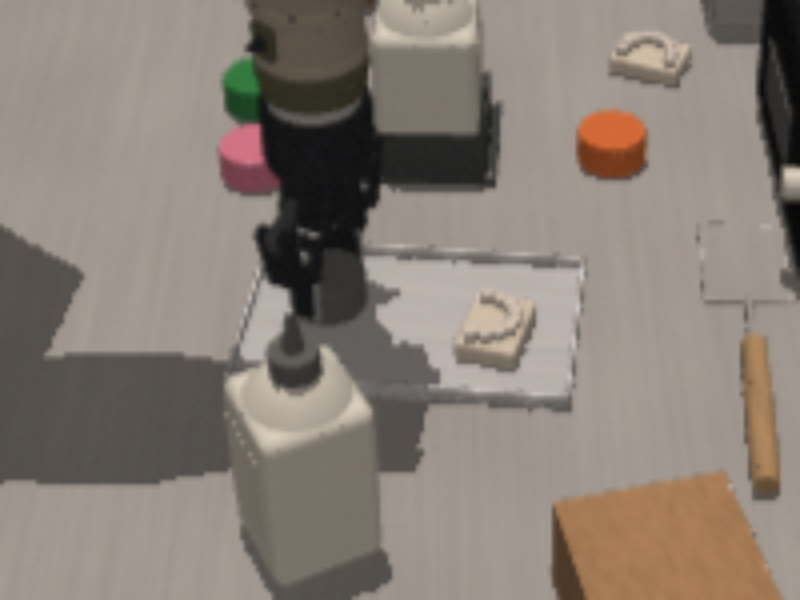

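The cap hangs upright over the tray's empty half at about (335,290), and the tray corners from the two cameras agree. Next I lower it until it touches the tray.

Request:
apply_moves(translation=[[0,0,-8],[0,0,-5],[0,0,-2],[0,0,0],[0,0,0]], turn=[[0,0,0],[0,0,0],[0,0,0],[0,0,0],[0,0,0]], gripper=[45,45,45,45,45])

```text
time_s: 13.45
position: [0.461, -0.0074, 0.0103]
tcp_rot: [0.237, 0.971, 0.0, -0.0]
force: [-1.0, 0.0, -1.2]
opening: 0.0505
finger_force: 104.6
```

Request:
apply_moves(translation=[[0,0,-1],[0,0,0]], turn=[[0,0,0],[0,0,0]], gripper=[45,45])

```text
time_s: 13.65
position: [0.461, -0.0074, 0.0092]
tcp_rot: [0.237, 0.971, 0.0, 0.0]
force: [-0.4, -0.4, 0.2]
opening: 0.0503
finger_force: 104.6
```

Request:
apply_moves(translation=[[0,0,-1],[0,0,0]], turn=[[0,0,0],[0,0,0]], gripper=[45,45])

```text
time_s: 13.85
position: [0.4611, -0.0074, 0.0083]
tcp_rot: [0.237, 0.971, 0.0, 0.0]
force: [0.5, -0.6, 0.8]
opening: 0.0502
finger_force: 104.7
```

Request:
apply_moves(translation=[[0,0,-1],[0,0,0]], turn=[[0,0,0],[0,0,0]], gripper=[45,45])

```text
time_s: 14.05
position: [0.4612, -0.0075, 0.0083]
tcp_rot: [0.237, 0.971, 0.0, 0.0]
force: [-3.4, 1.3, 11.3]
opening: 0.0502
finger_force: 106.0
```

Request:
apply_moves(translation=[[0,0,-1],[0,0,0]], turn=[[0,0,0],[0,0,0]], gripper=[45,45])

```text
time_s: 14.25
position: [0.4612, -0.0074, 0.0082]
tcp_rot: [0.237, 0.971, 0.0, 0.001]
force: [-7.4, 0.3, 21.9]
opening: 0.0502
finger_force: 107.4
```

Request:
apply_moves(translation=[[0,0,1],[0,0,0.7],[0,0,0],[0,0,0]], turn=[[0,0,0],[0,0,0],[0,0,0],[0,0,0]], gripper=[45,45,45,45], grip_force=30)

```text
time_s: 14.65
position: [0.4611, -0.0075, 0.0083]
tcp_rot: [0.237, 0.971, 0.0, 0.0]
force: [-1.6, -0.2, 7.9]
opening: 0.0502
finger_force: 105.6
```

Request:
apply_moves(translation=[[0,0,0],[0,0,0],[0,0,0],[0,0,0],[0,0,0]], turn=[[0,0,0],[0,0,0],[0,0,0],[0,0,0],[0,0,0]], gripper=[56,62,68,72,72])

```text
time_s: 15.15
position: [0.4609, -0.0074, 0.0078]
tcp_rot: [0.237, 0.971, 0.0, -0.0]
force: [-0.4, -0.1, 0.3]
opening: 0.0723
finger_force: 0.0
```

Request:
apply_moves(translation=[[0,0,5],[0,0,15],[0,0,30],[0,0,40],[0,0,40],[0,0,20],[0,0,0],[0,0,0]], turn=[[0,0,0],[0,0,0],[0,0,0],[0,0,0],[0,0,0],[0,0,0],[0,0,0],[0,0,0]], gripper=[72,72,72,72,72,72,72,72])

```text
time_s: 15.95
position: [0.4611, -0.0074, 0.1581]
tcp_rot: [0.237, 0.971, 0.0, 0.001]
force: [0.5, 0.7, -0.7]
opening: 0.072
finger_force: 0.0
```

Run:
```python
from h import *
s=ctrl.state();print(s["time_s"],s["force"],s["position"],s["finger_force"],s["opening"])
im=ctrl.camera("wrist");cv2.imwrite("pics/w5.png",im)
W=ctrl.get_calibration("wrist");print(bbox(W,cyl(.461,-.0075,.003)))
for d in ctrl.find_in("cap","wrist"): print(d)
im=ctrl.camera("side");cv2.imwrite("pics/s4.png",cv2.resize(im[180:330,150:350],(800,600)))
```

```text
15.95 [ 0.47046931  0.68414798 -0.71433251] [ 0.46108514 -0.00743332  0.15814896] 0.0 0.07200723556226697
[243.86069333 157.30187518 317.97585205 235.00626226]
{'extent': [243.8, 155.1, 70.2, 79.0], 'confidence': 0.82}
{'extent': [424.5, 2.1, 94.5, 34.8], 'confidence': 0.82}
{'extent': [546.1, 286.3, 13.4, 44.0], 'confidence': 0.61}
{'extent': [167.5, 77.5, 238.1, 313.9], 'confidence': 0.38}
```

View pics/w5.png

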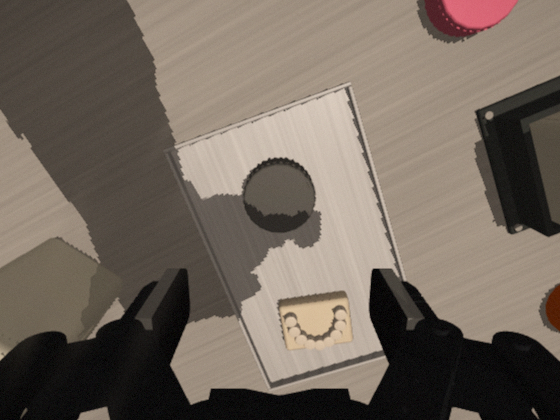

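The cap stands flat at about (280,195) in the tray's empty half, where the projection predicts it, and the gripper is clear. I'm handing the job in.

```bash
python3 -c "
from station import ctrl
print(ctrl.close_job())"
```

```text
the job is handed in; nothing more can be done
None
```

The cap is off the bottle and standing flat, open side down, in the empty half of the tray; I let go, backed the gripper clear and handed the job in at about 16 s, with the push peaking near 26 N, but the hand-in returned no verdict.

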